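# Put the mixed-up bead jars back on their own trays

### The job

The three bead jars and the brass tin each stand on the wrong tray: put every one upright in the middle of the tray of its own colour (red beads on red, blue on blue, white on white, the brass tin on brass), parking things on the spare black tray on the way, which ends up empty. Set the things down, do not drop them or knock them over, and leave the dropper bottle where it stands.

Things in the scene. Friction and masses are not known exactly. Their poses are not given: they have to be found in the camera images.
- jar_red: Stoppered clear glass jar of pinkish red beads with a cork lid, round, 46 mm in diameter, 77 mm high over the cork; straight glass body to grip from about 10 to 45 mm above its underside; about 0.09 kg. Stands upright. Origin at the centre of its underside, z up.
- jar_blue: Stoppered clear glass jar of blue beads with a cork lid, round, 50 mm in diameter, 67 mm high over the cork; straight glass body to grip from about 10 to 40 mm above its underside; about 0.09 kg. Stands upright. Origin at the centre of its underside, z up.
- jar_white: Stoppered clear glass jar of cream-white beads with a cork lid, round, 42 mm in diameter, 88 mm high over the cork; straight glass body to grip from about 10 to 55 mm above its underside; about 0.09 kg. Stands upright. Origin at the centre of its underside, z up.
- tin_brass: Low round lidded tin, brown-gold (brass) all over with a small paper tag on its lid, 63 mm in diameter across the lid, 29 mm high (flat to 26 mm at the edge); the lid, from 12 to 26 mm above its underside, is 1 mm proud of the body; about 0.07 kg. Grip it across the lid. Origin at the centre of its underside, z up.
- tray_red: Round dark wooden tray (a flat disc without a rim), 88 mm in diameter, 6 mm high, fixed to the bench, with a red inlay 78 mm across flush with its top. Origin at the centre of its underside, on the bench; z up. What stands on it has its underside at z = 0.006.
- tray_blue: Round dark wooden tray (a flat disc without a rim), 88 mm in diameter, 6 mm high, fixed to the bench, with a blue inlay 78 mm across flush with its top. Origin at the centre of its underside, on the bench; z up. What stands on it has its underside at z = 0.006.
- tray_white: Round dark wooden tray (a flat disc without a rim), 88 mm in diameter, 6 mm high, fixed to the bench, with a white inlay 78 mm across flush with its top. Origin at the centre of its underside, on the bench; z up. What stands on it has its underside at z = 0.006.
- tray_brass: Round dark wooden tray (a flat disc without a rim), 88 mm in diameter, 6 mm high, fixed to the bench, with a golden yellow (brass) inlay 78 mm across flush with its top. Origin at the centre of its underside, on the bench; z up. What stands on it has its underside at z = 0.006.
- tray_black: Round dark wooden tray (a flat disc without a rim), 88 mm in diameter, 6 mm high, fixed to the bench, with a black inlay 78 mm across flush with its top; the spare one, empty at the start. Origin at the centre of its underside, on the bench; z up. What stands on it has its underside at z = 0.006.
- oil_bottle: Bystander: small amber dropper bottle with a black rubber top, about 34 mm in diameter, 102 mm high, standing loose near the trays; not to be moved. Origin at the centre of its underside, z up. (To the right of it and of all the trays a fixed desk lamp with a green shade, up to about 0.5 m high, covers about x 0.2 to 0.4, y -0.3 to -0.1: pass over it or keep to its left.)

How it is judged:
By the outcome, as a careful person would: the job done as asked, in the order asked, and still so for the second after the job is handed in, with the robot touching nothing.
It also fails if it takes over 131 s, if anything falls off the work surface, if the arm or the gripper's body presses on something with over 40 N, if the wrist force passes 120 N, or if a joint passes its speed limit or range.

### The arm

A 6-joint arm with a two-finger parallel gripper is mounted at the origin on the work surface; the furniture and walls round the work are solid. World frame = base frame: x ahead of the robot, y to its left, z up, the work surface at z = 0. Lengths are in m, angles in rad, forces in N, time in s.
With the tool pointing down it reaches from about 0.275 to 0.975 m from the base axis. Payload 8.4 kg.
Tool frame: the origin (TCP) lies on the centre line of the jaws, within the pads' length; the fingertips stand 19 mm ahead of it and the grasp point (between the pads) is the TCP; z points along the fingers, y is the line along which they close (so a half turn about z gives the same grasp; the last joint's range is limited). The gripper opens to 92 mm and grips with 3 to 60 N. Pads are 20 mm wide; open, the fingers measure 128 mm over their backs; the gripper's body (75 mm by 189 mm) begins 69 mm behind the grasp point.
Start: joints at [1.226, 0.353, 1.633, -0, 1.155, -0.002], TCP at [0.21, 0.589, 0.234] pointing down, gripper open.
Joint ranges: [-2.63, 2.63], [-0.92, 2.1], [0.06, 2.66], [-1.3, 4.44], [0, 2.69], [-3.02, 3.02]. Speed limits (rad/s): [2.22, 2.22, 2.79, 3.14, 3.14, 3.14].

### API

Orientations are given as a unit quaternion [w, x, y, z].
In Python, from workcell import state, snapshot, get_calibration, finish_job gives the robot as it stands. The module is installed in compiled form; this text tells all that it offers.
- The arm moves only by the tool play_rows, never from a script. Its argument "plan" is a list of rows, each a list of 5 numbers: the finger opening in m, from 0 to 0.0919, then the shift along the tool's x, y, z in m, then the turn about the tool's z in rad. A call has 1 to 10 rows; each row shifts and turns the commanded pose from where the row before left it, along the tool's axes as they then stand; what a row does not reach is not made up. A row lasts 1/10 s, in which the tool goes at most 50 mm and 8.59 degrees, less where a joint would pass 70% of its speed; a pose out of reach is approached as far as the arm can. A call with a gripper value outside its range is refused whole. The fingers move at their own pace and stop on an object; "grip_force" is the grip in N (left out, the last holds). Time passes only in rows, so rows that do not move let the fingers close. It gives the time, the measured TCP pose, the force, the opening and the grip force at its end, in the units of the state.
- state(): the state, without advancing time (a new reading comes with each control period).
- snapshot(name): name is "side" or "top"; returns the picture (480x640x3 uint8, red, green, blue); there is no depth.
- get_calibration(name): a dict with "fx", "fy", "cx", "cy" (pixels), "k1" (the pictures are not rectified: a ray, as slopes to the right and down, at radius r is drawn at 1 + k1 r^2 times it, then the intrinsics apply), "T" (4x4, takes a point from camera to world coordinates). Camera axes: x right, y down, z forward; pixel columns grow to the right and rows downward; lengths in m; the calibration is good to about 2 mm. A picture is of the moment at which its call begins. get_calibration takes no time and is no camera call.
- finish_job(): hands the job in; it is judged then, once.
The state is a dict: "clock": time; "joint_pos": joint angles; "joint_velocities": joint speeds; "tau": joint torques, N m; "eef_pos": TCP position; "tcp_rot": TCP orientation; "wrist_force": force on the tool from outside, world axes, zero at the start; "moment": the same for the moment, N m; "grip_width": finger opening in m; "grasp_force": force on a finger pad.
Only numpy, scipy, OpenCV 4.12 (cv2) and the standard library are available. Lean on these libraries where they do the work, as an engineer would, in place of code of your own. Each camera call takes 0.05 s, during which the arm holds its last target. There are 200 camera calls.

## Working session

There is one attempt and no reset: what is moved stays moved. The work goes in short steps, Python scripts to look and compute and a tool call to move; the robot and the scene stay as the last step left them, time stands still between calls to the robot, and variables do not carry over. Pictures are saved under pics/ and viewed, at most 14 in all, crops included, and the job is handed in when it is done.

Besides the shell and the picture viewer there is one more tool, called after ">>>" by a JSON object that holds its "op" and its "data". play_rows: Moves the arm, as the interface text tells. Its arguments: {"type":"object","properties":{"plan":{"type":"array","items":{"type":"array","items":{"type":"number"}}},"grip_force":{"type":"number"}},"required":["plan"]}

```bash
mkdir -p pics; python3 - <<'E'
from workcell import *
import cv2
for n in("top","side"):
    cv2.imwrite(f"pics/{n}0.png",snapshot(n)[:,:,::-1])
    c=get_calibration(n);print(n,c)
print(state())
E
```

```text
top {'fx': 452.44058180117713, 'fy': 452.44058180117713, 'cx': 315.83019389859703, 'cy': 237.08750315636516, 'k1': -0.0789290995786915, 'T': array([[-3.62366589e-04, -9.83858738e-01,  1.78946504e-01,
         3.03851270e-01],
       [-9.99998873e-01,  9.57542812e-05, -1.49853441e-03,
         1.65674895e-01],
       [ 1.45721128e-03, -1.78946846e-01, -9.83857664e-01,
         8.63120017e-01],
       [ 0.00000000e+00,  0.00000000e+00,  0.00000000e+00,
         1.00000000e+00]])}
side {'fx': 435.26557645590333, 'fy': 435.26557645590333, 'cx': 320.82459102406636, 'cy': 234.96686272645488, 'k1': -0.01594831529402981, 'T': array([[ 0.99902907, -0.00325438,  0.04393553,  0.41964591],
       [-0.04026031, -0.47239093,  0.88046915, -0.55646868],
       [ 0.01788936, -0.88138313, -0.47206329,  0.43633793],
       [ 0.        ,  0.        ,  0.        ,  1.        ]])}
{'clock': 0.1, 'joint_pos': array([ 1.22556373e+00,  3.53572684e-01,  1.63403977e+00, -1.38343174e-06,
        1.15519291e+00, -2.42231896e-03]), 'joint_velocities': array([-0.00163355, -0.00227435, -0.00380991, -0.00064221, -0.00136826,
       -0.00024351]), 'tau': array([-3.63500576e-04, -5.94897759e+01, -3.34932089e+01,  6.96976343e-02,
        1.83541956e-02, -9.53882989e-06]), 'eef_pos': array([0.2099593 , 0.58824304, 0.23295118]), 'tcp_rot': array([-1.04248353e-04,  1.70566757e-01,  9.85345936e-01, -5.97328552e-04]), 'wrist_force': array([-0.37855834,  1.29240722,  0.13078507]), 'moment': array([-0.02201458, -0.01868789, -0.02073458]), 'grasp_force': 0.0, 'grip_width': 0.09199652585159963}
```

View pics/top0.png

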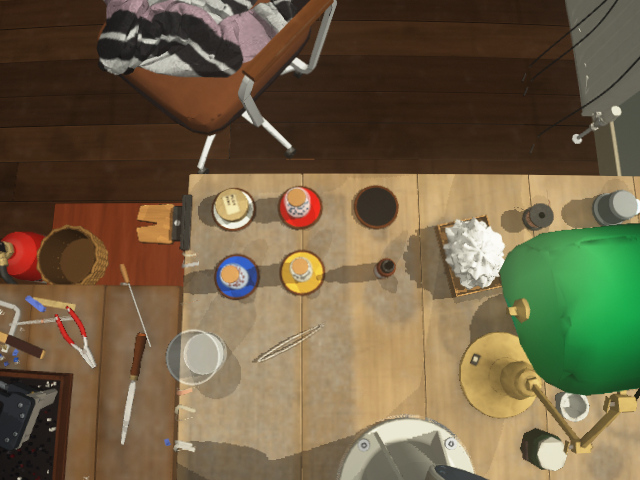

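View pics/side0.png

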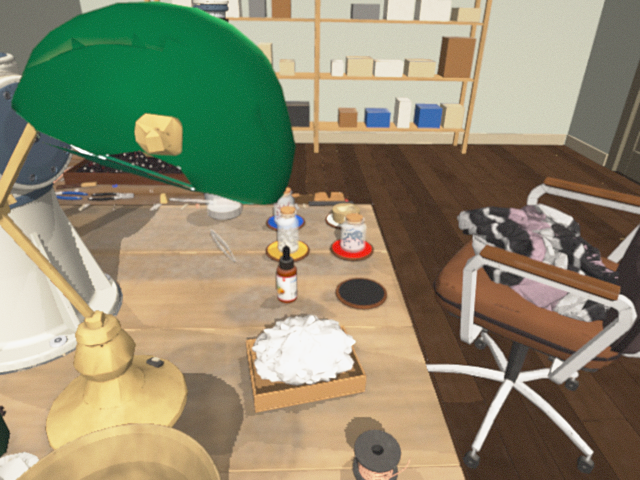

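```bash
python3 - <<'E'
import cv2
a=cv2.imread("pics/top0.png")[170:320,190:430]; b=cv2.imread("pics/side0.png")[180:310,200:400]
a=cv2.resize(a,None,fx=3,fy=3,interpolation=2);b=cv2.resize(b,None,fx=4,fy=4,interpolation=2)
cv2.imwrite("pics/ta.png",a);cv2.imwrite("pics/sa.png",b)
E
```

```text
(no output)
```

View pics/ta.png

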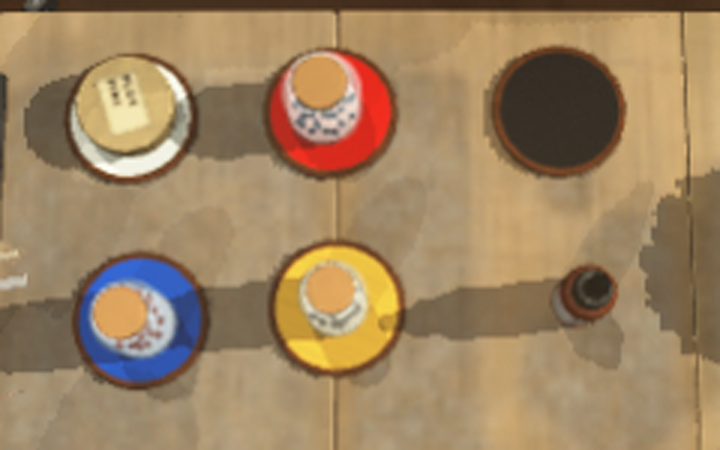

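View pics/sa.png

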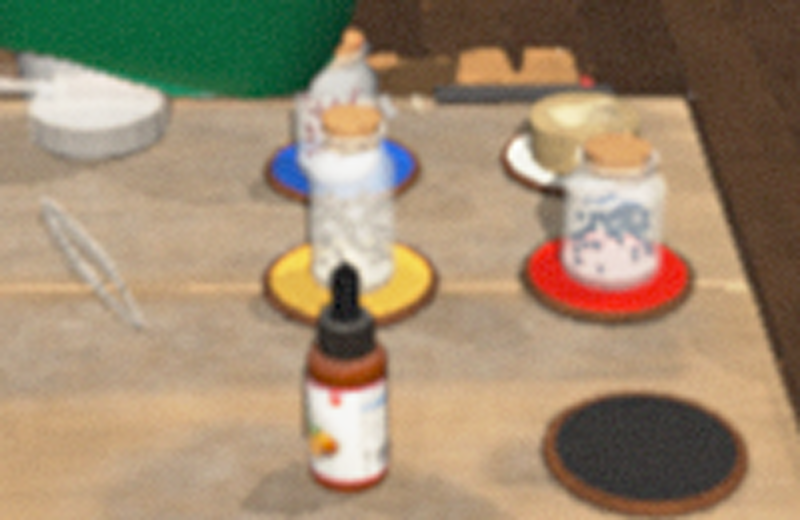

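```bash
cat > h.py <<'E'
import cv2, numpy as np
from workcell import *
from scipy.optimize import least_squares
def rays(n,px):
    c=get_calibration(n); K=np.array([[c['fx'],0,c['cx']],[0,c['fy'],c['cy']],[0,0,1]])
    p=cv2.undistortPoints(np.float64(px).reshape(-1,1,2),K,np.array([c['k1'],0,0,0.]))[:,0]
    T=c['T']; return T[:3,3], np.c_[p,np.ones(len(p))]@T[:3,:3].T
def plane(n,px,z):
    o,d=rays(n,px); return (o+d*((z-o[2])/d[:,2])[:,None])[:,:2]
def tri(a,b):  # pixel in top, pixel in side -> point, gap
    o1,d1=rays("top",[a]);o2,d2=rays("side",[b]);d1=d1[0];d2=d2[0]
    s=np.linalg.lstsq(np.c_[d1,-d2],o2-o1,rcond=None)[0]
    p,q=o1+s[0]*d1,o2+s[1]*d2; return (p+q)/2,np.linalg.norm(p-q)
def circ(P,r=None):
    f=lambda v:np.hypot(*(P-v[:2]).T)-(r or v[2])
    x0=np.r_[(P.min(0)+P.max(0))/2,[] if r else .03]
    s=least_squares(f,x0,loss="soft_l1",f_scale=.0007); return s.x, np.median(abs(f(s.x)))
def blob(m,box):
    x,y,w,h=box; k=np.zeros(m.shape,np.uint8); k[y:y+h,x:x+w]=m[y:y+h,x:x+w]
    c=max(cv2.findContours(k,0,1)[0],key=cv2.contourArea)
    return c[:,0]
E
python3 - <<'E'
from h import *
a=cv2.cvtColor(cv2.imread("pics/top0.png"),cv2.COLOR_BGR2HSV)
s=cv2.cvtColor(cv2.imread("pics/side0.png"),cv2.COLOR_BGR2HSV)
R=cv2.inRange
rng={'white':((15,0,130),(60,60,255),(205,180,55,55)),'red':((174,200,120),(180,255,255),(275,180,55,55)),'red0':((0,215,150),(6,255,255),(275,180,55,55)),
'black':((0,0,0),(180,255,60),(345,180,60,60)),'blue':((105,140,80),(125,255,255),(210,250,55,55)),'brass':((18,150,120),(32,255,255),(275,245,55,55))}
for k,(lo,hi,b) in rng.items():
    try:
        c=blob(R(a,lo,hi),b); h=cv2.convexHull(c)[:,0]
        P=plane("top",h,.006); print(k,cv2.boundingRect(c),circ(P),circ(P,.039))
    except Exception as e: print(k,e)
# dark rim+inlay union: non-wood hull
cork={'blue@red':(285,180,35,35,.083-.010),'red@blue':(215,258,35,35,.083),'white@brass':(285,248,35,35,.094)}
cork['blue@red']=(285,180,35,35,.073)
for k,b in cork.items():
    c=blob(R(a,(8,90,150),(18,170,255)),b[:4]); h=cv2.convexHull(c)[:,0]
    print(k,cv2.boundingRect(c),circ(plane("top",h,b[4])))
print(a[205,233],a[224,235],a[195,300],a[208,237],a[202,221])
E
```

```text
white (214, 192, 39, 37) (array([0.51625826, 0.32610282, 0.03870954]), np.float64(0.00022847233383306575)) (array([0.51648564, 0.32625307]), np.float64(0.00024883485314647347))
red max() iterable argument is empty
red0 (287, 190, 33, 36) (array([0.52009765, 0.19548055, 0.03770232]), np.float64(0.00012155894906558384)) (array([0.52097219, 0.19683977]), np.float64(0.0007267732085313519))
black (357, 188, 39, 37) (array([0.52169773, 0.04656706, 0.03725719]), np.float64(0.00012907101944497484)) (array([0.52218254, 0.04756829]), np.float64(0.001746945210763802))
blue (217, 257, 39, 40) (array([0.38447091, 0.31580458, 0.03777145]), np.float64(0.00027206177845674404)) (array([0.38481008, 0.31518014]), np.float64(0.000961583842995304))
brass (282, 252, 41, 41) (array([0.39251158, 0.19100372, 0.03907565]), np.float64(0.00019416034329405862)) (array([0.39252376, 0.19100627]), np.float64(0.00020733580385679656))
blue@red (285, 180, 35, 15) (array([0.54112616, 0.18888869, 0.03297924]), np.float64(0.0006549589886208004))
red@blue (221, 266, 18, 17) (array([0.38098822, 0.31368691, 0.01510573]), np.float64(0.000366569838694375))
white@brass (292, 258, 16, 17) (array([0.39373488, 0.19222372, 0.01381053]), np.float64(0.0001678920666803533))
[ 22  83 222] [ 30  14 241] [ 16 150 212] [ 24  68 242] [ 20 113 198]
```

```bash
python3 - <<'E'
from h import *
im=cv2.imread("pics/top0.png");a=cv2.cvtColor(im,cv2.COLOR_BGR2HSV)
R=cv2.inRange
rim=R(a,(0,80,40),(14,255,125))|R(a,(170,80,40),(180,255,125))
for k,(x,y) in dict(white=(233,209),red=(300,207),black=(376,207),blue=(237,277),brass=(302,273)).items():
    m=rim.copy(); z=np.zeros_like(m); cv2.circle(z,(x,y),25,255,-1); cv2.circle(z,(x,y),18,0,-1)
    p=cv2.findNonZero(m&z)[:,0]; h=cv2.convexHull(p)[:,0]
    P=plane("top",h,.006); print(k,len(p),circ(P)[0].round(4),circ(P,.0435)[0].round(4),cv2.boundingRect(p))
    if k=='red': print(a[207,278:300].tolist())
# corks
c=blob(R(a,(8,110,150),(18,255,255)),(285,184,30,25));print(cv2.boundingRect(c))
print(a[197,285:315].tolist())
# tin lid
m=R(a,(15,62,100),(30,255,255));c=blob(m,(205,185,55,40));print(cv2.boundingRect(c))
h=cv2.convexHull(c)[:,0];print(circ(plane("top",h,.032)),circ(plane("top",h,.032),.031))
v=np.zeros_like(im);v[m>0]=im[m>0];cv2.imwrite("pics/m.png",cv2.resize(np.hstack([im,v])[170:320][:,np.r_[190:350,830:990]],None,fx=2.5,fy=2.5,interpolation=0))
E
```

```text
white 185 [0.5157 0.3259 0.0432] [0.5157 0.3258] (211, 188, 45, 43)
red 206 [0.5191 0.1961 0.0432] [0.5191 0.1961] (278, 186, 45, 44)
[[12, 139, 90], [11, 165, 96], [4, 202, 159], [2, 210, 183], [2, 212, 183], [2, 210, 183], [2, 201, 178], [3, 151, 179], [5, 68, 209], [8, 46, 216], [8, 46, 215], [8, 45, 209], [8, 35, 182], [11, 17, 161], [11, 23, 178], [13, 14, 168], [24, 18, 143], [15, 42, 182], [15, 46, 184], [17, 37, 143], [26, 15, 139], [20, 19, 160]]
black 358 [0.5205 0.0477 0.043 ] [0.5205 0.0477] (354, 186, 44, 43)
blue 242 [0.384  0.3154 0.0433] [0.384  0.3154] (214, 254, 46, 46)
brass 185 [0.3919 0.1913 0.0431] [0.3919 0.1913] (280, 250, 45, 46)
(287, 189, 19, 17)
[[6, 70, 208], [9, 59, 198], [14, 116, 195], [16, 149, 205], [17, 150, 209], [16, 149, 209], [16, 150, 209], [16, 150, 209], [17, 150, 208], [16, 150, 209], [16, 149, 209], [16, 149, 210], [16, 149, 210], [17, 149, 210], [16, 148, 210], [16, 149, 211], [17, 148, 212], [16, 149, 212], [17, 149, 215], [16, 148, 221], [14, 115, 207], [9, 68, 224], [6, 72, 223], [4, 93, 228], [3, 112, 240], [2, 171, 237], [2, 222, 231], [2, 222, 232], [2, 222, 232], [2, 222, 232]]
(205, 185, 55, 40)
(array([0.54355269, 0.31681861, 0.05927624]), np.float64(0.002220333129107188)) (array([0.51765695, 0.32537764]), np.float64(0.0204497953218113))
```

```bash
python3 - <<'E'
from h import *
R=cv2.inRange
a=cv2.cvtColor(cv2.imread("pics/top0.png"),cv2.COLOR_BGR2HSV)
s=cv2.cvtColor(cv2.imread("pics/side0.png"),cv2.COLOR_BGR2HSV)
B={'blue@red':((285,184,30,25),(340,210,30,20),.073),'red@blue':((215,260,30,25),(278,186,22,15),.083),'white@brass':((285,250,30,25),(276,203,24,14),.094)}
for k,(bt,bs,z) in B.items():
    h=cv2.convexHull(blob(R(a,(10,105,150),(19,255,255)),bt))[:,0]
    c=circ(plane("top",h,z))[0]; pt=cv2.minEnclosingCircle(h)[0]
    cs=blob(R(s,(6,100,100),(20,255,255)),bs); bb=cv2.boundingRect(cs)
    print(k,c.round(4),bb,np.round(tri(pt,(bb[0]+bb[2]/2-.5,bb[1]+bb[3]*.35))[0],4))
# tin: lid boundary from crop, edge points of saturated gold vs white
m=R(a,(15,55,100),(27,140,255)); z=np.zeros_like(m); cv2.circle(z,(232,205),19,255,-1); 
c=blob(cv2.morphologyEx(m&z,cv2.MORPH_CLOSE,np.ones((5,5))),(205,180,55,50));h=cv2.convexHull(c)[:,0]
print('tin',cv2.boundingRect(c),circ(plane("top",h,.032)),circ(plane("top",h,.032),.031))
E
```

```text
blue@red [0.5212 0.2001 0.0161] (340, 210, 23, 13) [0.5177 0.1999 0.0761]
red@blue [0.381  0.3137 0.0149] (292, 193, 8, 8) [0.3948 0.3186 0.0623]
white@brass [0.3938 0.1922 0.0137] (281, 206, 14, 8) [0.3936 0.1923 0.0912]
tin (214, 186, 36, 36) (array([0.51966247, 0.32343251, 0.03435493]), np.float64(0.0009097280197847488)) (array([0.51683356, 0.3227038 ]), np.float64(0.0019078062160194087))
```

View pics/m.png

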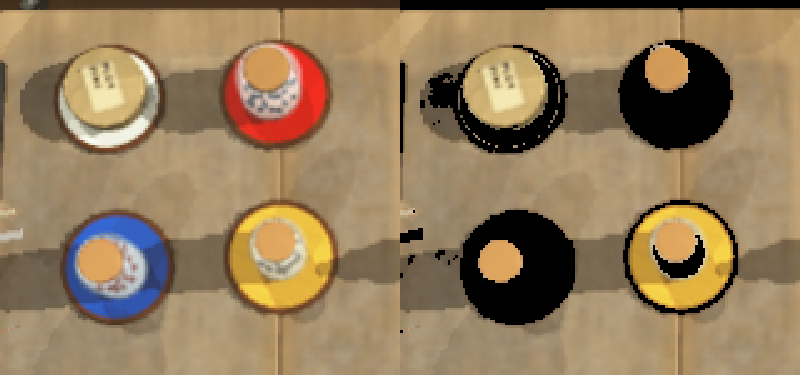

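>>> {"op": "play_rows", "data": {"plan": [[0.0919, 0, 0, 0, -0.114], [0.0919, 0, 0, 0, -0.115], [0.0919, 0, 0, 0, -0.114], [0.0919, -0.025, -0.03, 0, 0], [0.0919, -0.03, -0.04, 0, 0], [0.0919, -0.03, -0.04, 0, 0], [0.0919, -0.03, -0.04, 0, 0], [0.0919, -0.03, -0.04, 0, 0], [0.0919, -0.03, -0.04, 0, 0], [0.0919, -0.03, -0.04, 0, 0]], "grip_force": 15}}

```text
clock: 1.1
eef_pos: [0.4159, 0.3168, 0.2335]
tcp_rot: [-0.0, -0.0, 1.0, -0.0]
wrist_force: [1.3, 0.5, -1.2]
grip_width: 0.0921
grasp_force: 0.0
```

```bash
python3 - <<'E'
from h import *
print(plane("top",[[231.3,204.1]],.032),plane("top",[[385,268]],.1))
s=state();print(s['eef_pos'],s['tcp_rot'],s['joint_pos'])
E
```

```text
[[0.51866437 0.32480884]] [[0.38930593 0.04712208]]
[0.41586083 0.31684433 0.2335018 ] [-3.51986489e-05 -2.20207616e-04  9.99999974e-01 -3.67883703e-05] [ 6.48215065e-01  1.94210311e-01  1.85021588e+00 -1.81708268e-05
  1.09726700e+00 -9.23013390e-01]
```

>>> {"op": "play_rows", "data": {"plan": [[0.0919, -0.026, -0.03, 0, 0], [0.0919, -0.026, -0.03, 0, 0], [0.0919, -0.026, -0.03, 0, 0], [0.0919, -0.026, -0.028, 0, 0], [0.0919, 0, 0, 0.04, 0], [0.0919, 0, 0, 0.04, 0], [0.0919, 0, 0, 0.045, 0], [0.0919, 0, 0, 0.045, 0], [0.0919, 0, 0, 0.03, 0], [0.0919, 0, 0, 0, 0]]}}

```text
clock: 2.1
eef_pos: [0.516, 0.1995, 0.0297]
tcp_rot: [-0.004, -0.0, 1.0, -0.001]
wrist_force: [-1.1, 1.5, 0.0]
grip_width: 0.092
grasp_force: 0.0
```

>>> {"op": "play_rows", "data": {"plan": [[0.04, 0, 0, 0, 0], [0.04, 0, 0, 0, 0], [0.04, 0, 0, 0, 0], [0.04, 0, 0, 0, 0], [0.04, 0, 0, 0, 0], [0.04, 0, 0, 0, 0]]}}

```text
clock: 2.7
eef_pos: [0.5195, 0.2007, 0.0343]
tcp_rot: [0.0, -0.0, 1.0, 0.0]
wrist_force: [-1.3, -1.2, 6.4]
grip_width: 0.0487
grasp_force: 15.0
```

```bash
python3 - <<'E'
from h import *
s=state();print(s['eef_pos'],s['tcp_rot'],s['joint_pos'],s['grip_width'],s['grasp_force'])
cv2.imwrite("pics/g.png",np.hstack([cv2.resize(snapshot("top")[:,:,::-1][130:330,180:440],None,fx=1.5,fy=1.5),cv2.resize(snapshot("side")[:,:,::-1][130:330,200:440],None,fx=1.5,fy=1.5)]))
E
```

```text
[0.5195045  0.20067279 0.03426723] [ 4.59007035e-04 -2.16379735e-04  9.99999871e-01  2.38193039e-05] [ 3.66100917e-01  5.15108473e-01  1.91910701e+00 -4.37411105e-04
  7.06502924e-01 -1.20479558e+00] 0.04873908316000271 15.00242353999056
```

View pics/g.png

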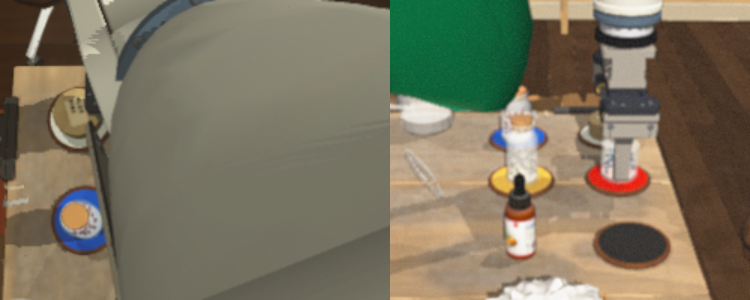

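>>> {"op": "play_rows", "data": {"plan": [[0.04, 0, 0, -0.015, 0], [0.04, 0, 0, -0.03, 0], [0.04, 0, 0, -0.035, 0], [0.04, 0, -0.02, 0, 0], [0.04, 0, -0.03, 0, 0], [0.04, 0, -0.035, 0, 0], [0.04, 0, -0.035, 0, 0], [0.04, 0, -0.023, 0, 0], [0.04, 0, -0.01, 0, 0], [0.04, 0, 0, 0, 0]], "grip_force": 20}}

```text
clock: 3.8
eef_pos: [0.5193, 0.047, 0.1141]
tcp_rot: [0.0, 0.001, 1.0, 0.0]
wrist_force: [0.0, 0.7, -1.2]
grip_width: 0.0486
grasp_force: 20.0
```

>>> {"op": "play_rows", "data": {"plan": [[0.04, 0, 0, 0.02, 0], [0.04, 0, 0, 0.03, 0], [0.04, 0, 0, 0.015, 0], [0.04, 0, 0, 0.008, 0], [0.04, 0, 0, 0, 0], [0.04, 0, 0, 0, 0]]}}

```text
clock: 4.4
eef_pos: [0.5197, 0.0483, 0.0412]
tcp_rot: [0.0, -0.0, 1.0, 0.0]
wrist_force: [0.8, -0.5, -0.7]
grip_width: 0.0484
grasp_force: 20.0
```

>>> {"op": "play_rows", "data": {"plan": [[0.04, 0, 0, 0.003, 0], [0.04, 0, 0, 0.002, 0], [0.04, 0, 0, 0.001, 0], [0.04, 0, 0, 0.0005, 0], [0.04, 0, 0, 0, 0], [0.04, 0, 0, 0, 0], [0.04, 0, 0, 0, 0]]}}

```text
clock: 5.1
eef_pos: [0.5193, 0.0477, 0.0343]
tcp_rot: [0.0, -0.0, 1.0, -0.0]
wrist_force: [-1.4, 0.2, 3.2]
grip_width: 0.0488
grasp_force: 20.0
```

>>> {"op": "play_rows", "data": {"plan": [[0.052, 0, 0, 0, 0], [0.056, 0, 0, 0, 0], [0.0919, 0, 0, 0, 0], [0.0919, 0, 0, 0, 0], [0.0919, 0, 0, -0.01, 0], [0.0919, 0, 0, -0.03, 0], [0.0919, 0, 0, -0.04, 0], [0.0919, 0, 0, -0.045, 0], [0.0919, 0, 0, -0.045, 0], [0.0919, 0, 0, 0, 0]]}}

```text
clock: 6.1
eef_pos: [0.5226, 0.048, 0.2107]
tcp_rot: [0.005, -0.0, 1.0, 0.0]
wrist_force: [0.6, -0.4, -0.5]
grip_width: 0.0919
grasp_force: 0.0
```

>>> {"op": "play_rows", "data": {"plan": [[0.0919, 0.01, 0.025, 0, 0], [0.0919, 0.017, 0.035, 0, 0], [0.0919, 0.02, 0.035, 0, 0], [0.0919, 0.02, 0.035, 0, 0], [0.0919, 0.02, 0.035, 0, 0], [0.0919, 0.02, 0.035, 0, 0], [0.0919, 0.02, 0.035, 0, 0], [0.0919, 0.01, 0.03, 0, 0], [0.0919, 0, 0, 0, 0], [0.0919, 0, 0, 0, 0]]}}

```text
clock: 7.1
eef_pos: [0.3816, 0.3127, 0.2037]
tcp_rot: [-0.0, -0.001, 1.0, -0.0]
wrist_force: [0.4, -0.3, -0.0]
grip_width: 0.0922
grasp_force: 0.0
```

```bash
python3 - <<'E'
from h import *
a=cv2.cvtColor(snapshot("top")[:,:,::-1],cv2.COLOR_BGR2HSV)
cv2.imwrite("pics/t2.png",cv2.cvtColor(a,cv2.COLOR_HSV2BGR)[130:330,150:450])
try:
    h=cv2.convexHull(blob(cv2.inRange(a,(10,105,150),(19,255,255)),(355,180,45,40)))[:,0]; print(circ(plane("top",h,.073)))
except Exception as e: print(e)
E
```

```text
(array([0.52007672, 0.04712189, 0.0482352 ]), np.float64(0.001289956404093004))
```

View pics/t2.png

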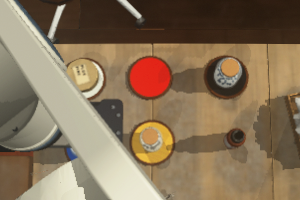

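>>> {"op": "play_rows", "data": {"plan": [[0.0919, 0, 0, 0.03, 0], [0.0919, 0, 0, 0.04, 0], [0.0919, 0, 0, 0.04, 0], [0.0919, 0, 0, 0.035, 0], [0.0919, 0, 0, 0.02, 0], [0.0919, 0, 0, 0.005, 0], [0.0919, 0, 0, 0, 0], [0.0919, 0, 0, 0, 0]]}}

```text
clock: 7.95
eef_pos: [0.383, 0.3127, 0.0351]
tcp_rot: [0.001, 0.0, 1.0, 0.0]
wrist_force: [-0.4, -0.3, 1.4]
grip_width: 0.0919
grasp_force: 0.0
```

>>> {"op": "play_rows", "data": {"plan": [[0.035, 0, 0, 0, 0], [0.035, 0, 0, 0, 0], [0.035, 0, 0, 0, 0], [0.035, 0, 0, 0, 0], [0.035, 0, 0, 0, 0], [0.035, 0, 0, 0, 0], [0.035, 0, 0, 0, 0]], "grip_force": 15}}

```text
clock: 8.65
eef_pos: [0.3822, 0.3128, 0.0342]
tcp_rot: [0.0, -0.0, 1.0, 0.0]
wrist_force: [-0.6, 0.4, 1.7]
grip_width: 0.0451
grasp_force: 15.0
```

>>> {"op": "play_rows", "data": {"plan": [[0.035, 0, 0, -0.015, 0], [0.035, 0, 0, -0.035, 0], [0.035, 0, 0, -0.04, 0], [0.035, 0, 0, -0.03, 0], [0.035, -0.015, -0.0127, 0, 0], [0.035, -0.025, -0.021, 0, 0], [0.035, -0.03, -0.025, 0, 0], [0.035, -0.03, -0.025, 0, 0], [0.035, -0.025, -0.021, 0, 0], [0.035, -0.013, -0.012, 0, 0]], "grip_force": 20}}

```text
clock: 9.65
eef_pos: [0.5217, 0.1944, 0.1539]
tcp_rot: [0.0, 0.001, 1.0, -0.0]
wrist_force: [0.4, 0.6, -0.8]
grip_width: 0.045
grasp_force: 20.0
```

>>> {"op": "play_rows", "data": {"plan": [[0.035, 0, 0, 0.0, 0], [0.035, 0, 0, 0.03, 0], [0.035, 0, 0, 0.04, 0], [0.035, 0, 0, 0.025, 0], [0.035, 0, 0, 0.012, 0], [0.035, 0, 0, 0.005, 0], [0.035, 0, 0, 0, 0], [0.035, 0, 0, 0, 0]]}}

```text
clock: 10.45
eef_pos: [0.5208, 0.1965, 0.0432]
tcp_rot: [0.001, -0.0, 1.0, 0.0]
wrist_force: [-0.6, -0.3, -0.1]
grip_width: 0.0449
grasp_force: 20.0
```

>>> {"op": "play_rows", "data": {"plan": [[0.035, 0, 0, 0.004, 0], [0.035, 0, 0, 0.002, 0], [0.035, 0, 0, 0.001, 0], [0.035, 0, 0, 0.001, 0], [0.035, 0, 0, 0, 0], [0.035, 0, 0, 0, 0], [0.035, 0, 0, 0, 0]]}}

```text
clock: 11.15
eef_pos: [0.5202, 0.196, 0.0342]
tcp_rot: [0.0, -0.0, 1.0, 0.0]
wrist_force: [-0.5, 0.1, 0.8]
grip_width: 0.045
grasp_force: 20.0
```

>>> {"op": "play_rows", "data": {"plan": [[0.035, 0, 0, 0.0007, 0], [0.035, 0, 0, 0, 0], [0.048, 0, 0, 0, 0], [0.053, 0, 0, 0, 0], [0.0919, 0, 0, 0, 0], [0.0919, 0, 0, 0, 0], [0.0919, 0, 0, -0.01, 0], [0.0919, 0, 0, -0.03, 0], [0.0919, 0, 0, -0.04, 0], [0.0919, 0, 0, -0.04, 0]]}}

```text
clock: 12.15
eef_pos: [0.5197, 0.1958, 0.155]
tcp_rot: [-0.0, -0.0, 1.0, -0.0]
wrist_force: [1.3, -0.7, -0.1]
grip_width: 0.092
grasp_force: 0.0
```

>>> {"op": "play_rows", "data": {"plan": [[0.0919, 0, 0, -0.03, 0], [0.0919, 0, -0.01, -0.02, 0], [0.0919, 0, -0.03, 0, 0], [0.0919, 0, -0.035, 0, 0], [0.0919, 0, -0.035, 0, 0], [0.0919, 0, -0.026, 0, 0], [0.0919, 0, -0.012, 0, 0], [0.0919, 0, 0, 0, 0], [0.0919, 0, 0, 0, 0]]}}

```text
clock: 13.05
eef_pos: [0.5203, 0.0486, 0.2037]
tcp_rot: [0.0, 0.0, 1.0, 0.0]
wrist_force: [0.4, -0.7, -0.2]
grip_width: 0.0919
grasp_force: 0.0
```

```bash
python3 - <<'E'
from h import *
a=snapshot("top")[:,:,::-1];b=snapshot("side")[:,:,::-1]
cv2.imwrite("pics/t3.png",np.hstack([a[130:330,150:450],b[150:350,200:440]]))
E
```

```text
(no output)
```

View pics/t3.png

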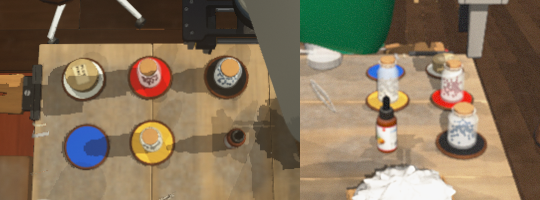

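>>> {"op": "play_rows", "data": {"plan": [[0.0919, 0, 0, 0.03, 0], [0.0919, 0, 0, 0.04, 0], [0.0919, 0, 0, 0.04, 0], [0.0919, 0, 0, 0.035, 0], [0.0919, 0, 0, 0.02, 0], [0.0919, 0, 0, 0.0045, 0], [0.0919, 0, 0, 0, 0], [0.0919, 0, 0, 0, 0]]}}

```text
clock: 13.95
eef_pos: [0.5211, 0.0485, 0.0349]
tcp_rot: [0.001, -0.0, 1.0, 0.0]
wrist_force: [-0.1, 0.2, 0.4]
grip_width: 0.0918
grasp_force: 0.0
```

>>> {"op": "play_rows", "data": {"plan": [[0.04, 0, 0, 0, 0], [0.04, 0, 0, 0, 0], [0.04, 0, 0, 0, 0], [0.04, 0, 0, 0, 0], [0.04, 0, 0, 0, 0], [0.04, 0, 0, 0, 0], [0.04, 0, 0, 0, 0]], "grip_force": 15}}

```text
clock: 14.65
eef_pos: [0.5202, 0.048, 0.034]
tcp_rot: [0.0, -0.0, 1.0, -0.0]
wrist_force: [-0.6, 0.1, 2.3]
grip_width: 0.049
grasp_force: 15.0
```

>>> {"op": "play_rows", "data": {"plan": [[0.04, 0, 0, -0.015, 0], [0.04, 0, 0, -0.035, 0], [0.04, 0, 0, -0.04, 0], [0.04, 0, 0, -0.035, 0], [0.04, 0, 0, -0.015, 0], [0.04, 0.01, 0.02, 0, 0], [0.04, 0.016, 0.032, 0, 0], [0.04, 0.02, 0.038, 0, 0], [0.04, 0.02, 0.038, 0, 0], [0.04, 0.02, 0.038, 0, 0]], "grip_force": 20}}

```text
clock: 15.65
eef_pos: [0.433, 0.2151, 0.1738]
tcp_rot: [-0.0, 0.0, 1.0, -0.0]
wrist_force: [0.2, -0.2, -0.4]
grip_width: 0.0488
grasp_force: 20.0
```

>>> {"op": "play_rows", "data": {"plan": [[0.04, 0.02, 0.038, 0, 0], [0.04, 0.016, 0.034, 0, 0], [0.04, 0.01, 0.02, 0, 0], [0.04, 0.0047, 0.0094, 0, 0], [0.04, 0, 0, 0.015, 0], [0.04, 0, 0, 0.035, 0], [0.04, 0, 0, 0.04, 0], [0.04, 0, 0, 0.03, 0], [0.04, 0, 0, 0.01, 0], [0.04, 0, 0, 0, 0]]}}

```text
clock: 16.65
eef_pos: [0.383, 0.3144, 0.0429]
tcp_rot: [-0.001, 0.0, 1.0, -0.001]
wrist_force: [-0.6, -0.3, -1.0]
grip_width: 0.0489
grasp_force: 20.0
```

>>> {"op": "play_rows", "data": {"plan": [[0.04, 0, 0, 0, 0], [0.04, 0, 0, 0, 0]]}}

```text
clock: 16.85
eef_pos: [0.3845, 0.316, 0.0453]
tcp_rot: [0.001, 0.0, 1.0, 0.001]
wrist_force: [0.0, 0.9, -0.2]
grip_width: 0.0488
grasp_force: 20.0
```

>>> {"op": "play_rows", "data": {"plan": [[0.04, 0, 0, 0.004, 0], [0.04, 0, 0, 0.003, 0], [0.04, 0, 0, 0.002, 0], [0.04, 0, 0, 0.001, 0], [0.04, 0, 0, 0, 0], [0.04, 0, 0, 0, 0], [0.04, 0, 0, 0, 0]]}}

```text
clock: 17.55
eef_pos: [0.3834, 0.3154, 0.034]
tcp_rot: [-0.0, -0.0, 1.0, -0.0]
wrist_force: [-0.9, -1.3, 2.2]
grip_width: 0.0488
grasp_force: 20.0
```

>>> {"op": "play_rows", "data": {"plan": [[0.052, 0, 0, 0, 0], [0.056, 0, 0, 0, 0], [0.0919, 0, 0, 0, 0], [0.0919, 0, 0, 0, 0], [0.0919, 0, 0, -0.01, 0], [0.0919, 0, 0, -0.03, 0], [0.0919, 0, 0, -0.04, 0], [0.0919, 0, 0, -0.045, 0], [0.0919, 0, 0, -0.045, 0], [0.0919, 0, -0.01, 0, 0]]}}

```text
clock: 18.55
eef_pos: [0.3863, 0.3081, 0.2103]
tcp_rot: [0.004, -0.0, 1.0, 0.003]
wrist_force: [0.1, 0.3, 0.3]
grip_width: 0.0921
grasp_force: 0.0
```

>>> {"op": "play_rows", "data": {"plan": [[0.0919, -0.002, -0.025, 0, 0], [0.0919, -0.003, -0.03, 0, 0], [0.0919, -0.003, -0.03, 0, 0], [0.0919, -0.0024, -0.02, 0, 0], [0.0919, 0, -0.0082, 0, 0], [0.0919, 0, 0, 0, 0], [0.0919, 0, 0, 0.03, 0], [0.0919, 0, 0, 0.04, 0], [0.0919, 0, 0, 0.04, 0], [0.0919, 0, 0, 0.03, 0]]}}

```text
clock: 19.55
eef_pos: [0.3932, 0.1928, 0.062]
tcp_rot: [-0.0, -0.0, 1.0, -0.0]
wrist_force: [0.4, 0.1, 0.7]
grip_width: 0.0921
grasp_force: 0.0
```

>>> {"op": "play_rows", "data": {"plan": [[0.0919, 0, 0, 0.015, 0], [0.0919, 0, 0, 0.004, 0], [0.0919, 0, 0, 0, 0], [0.032, 0, 0, 0, 0], [0.032, 0, 0, 0, 0], [0.032, 0, 0, 0, 0], [0.032, 0, 0, 0, 0], [0.032, 0, 0, 0, 0], [0.032, 0, 0, 0, 0], [0.032, 0, 0, 0, 0]], "grip_force": 15}}

```text
clock: 20.55
eef_pos: [0.3939, 0.1921, 0.045]
tcp_rot: [0.0, -0.0, 1.0, -0.0]
wrist_force: [-0.9, -1.1, 3.5]
grip_width: 0.0409
grasp_force: 14.9
```

>>> {"op": "play_rows", "data": {"plan": [[0.032, 0, 0, -0.015, 0], [0.032, 0, 0, -0.035, 0], [0.032, 0, 0, -0.04, 0], [0.032, 0, 0, -0.035, 0], [0.032, 0, 0, -0.015, 0], [0.032, -0.012, -0.013, 0, 0], [0.032, -0.022, -0.025, 0, 0], [0.032, -0.03, -0.034, 0, 0], [0.032, -0.03, -0.034, 0, 0], [0.032, -0.02, -0.025, 0, 0]], "grip_force": 20}}

```text
clock: 21.55
eef_pos: [0.5094, 0.0592, 0.1848]
tcp_rot: [0.0, 0.0, 1.0, -0.0]
wrist_force: [-0.2, 0.3, -1.7]
grip_width: 0.0411
grasp_force: 19.9
```

>>> {"op": "play_rows", "data": {"plan": [[0.032, -0.0126, -0.0134, 0, 0], [0.032, 0, 0, 0, 0], [0.032, 0, 0, 0.02, 0], [0.032, 0, 0, 0.035, 0], [0.032, 0, 0, 0.04, 0], [0.032, 0, 0, 0.025, 0], [0.032, 0, 0, 0.01, 0], [0.032, 0, 0, 0.0, 0], [0.032, 0, 0, 0, 0], [0.032, 0, 0, 0, 0]]}}

```text
clock: 22.55
eef_pos: [0.5215, 0.0482, 0.0563]
tcp_rot: [0.001, -0.0, 1.0, 0.0]
wrist_force: [0.4, 0.3, -1.2]
grip_width: 0.0409
grasp_force: 19.9
```

>>> {"op": "play_rows", "data": {"plan": [[0.032, 0, 0, 0.004, 0], [0.032, 0, 0, 0.003, 0], [0.032, 0, 0, 0.002, 0], [0.032, 0, 0, 0.001, 0], [0.032, 0, 0, 0, 0], [0.032, 0, 0, 0, 0], [0.032, 0, 0, 0, 0]]}}

```text
clock: 23.25
eef_pos: [0.5205, 0.0478, 0.045]
tcp_rot: [-0.0, -0.0, 1.0, -0.0]
wrist_force: [-1.1, -0.3, 4.2]
grip_width: 0.0414
grasp_force: 19.9
```

>>> {"op": "play_rows", "data": {"plan": [[0.044, 0, 0, 0, 0], [0.048, 0, 0, 0, 0], [0.0919, 0, 0, 0, 0], [0.0919, 0, 0, 0, 0], [0.0919, 0, 0, -0.01, 0], [0.0919, 0, 0, -0.03, 0], [0.0919, 0, 0, -0.04, 0], [0.0919, 0, 0, -0.045, 0], [0.0919, 0, 0, -0.04, 0], [0.0919, 0, 0, 0, 0]]}}

```text
clock: 24.25
eef_pos: [0.5237, 0.0481, 0.2161]
tcp_rot: [0.005, -0.0, 1.0, 0.0]
wrist_force: [-0.2, -0.1, 0.5]
grip_width: 0.0924
grasp_force: 0.0
```

```bash
python3 - <<'E'
from h import *
A=snapshot("top")[:,:,::-1];b=snapshot("side")[:,:,::-1]
a=cv2.cvtColor(A,cv2.COLOR_BGR2HSV)
for k,bt,z in(('red',(285,184,32,25),.083),('blue',(215,258,40,30),.073)):
    h=cv2.convexHull(blob(cv2.inRange(a,(10,105,150),(19,255,255)),bt))[:,0]; print(k,circ(plane("top",h,z)))
v=np.hstack([cv2.resize(A[170:310,200:420],None,fx=2,fy=2),cv2.resize(b[180:320,230:400],None,fx=2,fy=2)])
cv2.imwrite("pics/t4.png",v)
E
```

```text
red (array([0.5202129 , 0.19726114, 0.01483734]), np.float64(0.00023685618200229748))
blue (array([0.38436026, 0.31550268, 0.01589771]), np.float64(0.00024258204440475578))
```

View pics/t4.png

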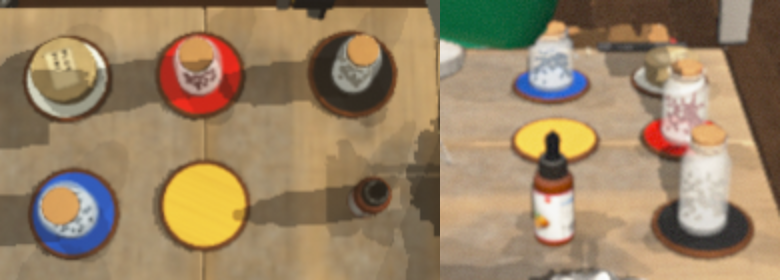

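>>> {"op": "play_rows", "data": {"plan": [[0.0919, 0, 0.015, 0, 0], [0.0919, 0, 0.03, 0, 0], [0.0919, 0, 0.037, 0, 0], [0.0919, 0, 0.04, 0, 0], [0.0919, 0.002, 0.04, 0, 0], [0.0919, 0, 0.04, 0, 0], [0.0919, 0, 0.035, 0, 0], [0.0919, 0, 0.025, 0, 0], [0.0919, 0, 0.015, 0, 0], [0.0919, 0, 0, 0, 0]]}}

```text
clock: 25.35
eef_pos: [0.5174, 0.3264, 0.2084]
tcp_rot: [-0.001, -0.001, 1.0, -0.0]
wrist_force: [0.7, -1.1, 0.4]
grip_width: 0.0919
grasp_force: 0.0
```

>>> {"op": "play_rows", "data": {"plan": [[0.0919, 0, 0, 0.02, 0], [0.0919, 0, 0, 0.035, 0], [0.0919, 0, 0, 0.035, 0], [0.0919, 0, 0, 0.03, 0], [0.0919, 0, 0, 0.02, 0], [0.0919, 0, 0, 0.01, 0], [0.0919, 0, 0, 0, 0], [0.0919, 0, 0, 0, 0]]}}

```text
clock: 26.15
eef_pos: [0.5188, 0.3246, 0.0605]
tcp_rot: [0.0, 0.0, 1.0, 0.0]
wrist_force: [-0.0, -0.3, 0.2]
grip_width: 0.0922
grasp_force: 0.0
```

Position matches the tin estimate; lower to 0.030 and grip across the lid.

>>> {"op": "play_rows", "data": {"plan": [[0.0919, 0, 0, 0.015, 0], [0.0919, 0, 0, 0.01, 0], [0.0919, 0, 0, 0.004, 0], [0.0919, 0, 0, 0, 0], [0.0919, 0, 0, 0, 0], [0.055, 0, 0, 0, 0], [0.055, 0, 0, 0, 0], [0.055, 0, 0, 0, 0], [0.055, 0, 0, 0, 0], [0.055, 0, 0, 0, 0]], "grip_force": 15}}

```text
clock: 27.15
eef_pos: [0.5185, 0.3249, 0.0311]
tcp_rot: [0.0, -0.0, 1.0, 0.0]
wrist_force: [-0.9, -0.6, 1.8]
grip_width: 0.0619
grasp_force: 15.0
```

>>> {"op": "play_rows", "data": {"plan": [[0.055, 0, 0, 0, 0], [0.055, 0, 0, 0, 0]]}}

```text
clock: 27.35
eef_pos: [0.5185, 0.3249, 0.0311]
tcp_rot: [0.0, -0.0, 1.0, 0.0]
wrist_force: [-0.7, -0.2, 2.6]
grip_width: 0.0624
grasp_force: 15.0
```

>>> {"op": "play_rows", "data": {"plan": [[0.055, 0, 0, -0.015, 0], [0.055, 0, 0, -0.035, 0], [0.055, 0, 0, -0.04, 0], [0.055, 0, 0, -0.035, 0], [0.055, 0, 0, -0.015, 0], [0.055, 0.012, -0.013, 0, 0], [0.055, 0.022, -0.023, 0, 0], [0.055, 0.03, -0.032, 0, 0], [0.055, 0.03, -0.032, 0, 0], [0.055, 0.02, -0.021, 0, 0]], "grip_force": 20}}

```text
clock: 28.35
eef_pos: [0.4016, 0.2016, 0.1702]
tcp_rot: [-0.001, -0.0, 1.0, -0.001]
wrist_force: [1.1, -1.0, -0.6]
grip_width: 0.0621
grasp_force: 20.0
```

>>> {"op": "play_rows", "data": {"plan": [[0.055, 0.0126, -0.0126, 0, 0], [0.055, 0, 0, 0, 0], [0.055, 0, 0, 0.02, 0], [0.055, 0, 0, 0.035, 0], [0.055, 0, 0, 0.04, 0], [0.055, 0, 0, 0.025, 0], [0.055, 0, 0, 0.01, 0], [0.055, 0, 0, 0, 0], [0.055, 0, 0, 0, 0], [0.055, 0, 0, 0, 0]]}}

```text
clock: 29.35
eef_pos: [0.3929, 0.1918, 0.042]
tcp_rot: [0.001, -0.0, 1.0, 0.0]
wrist_force: [-0.6, 0.4, -1.6]
grip_width: 0.0621
grasp_force: 20.0
```

>>> {"op": "play_rows", "data": {"plan": [[0.055, 0, 0, 0.004, 0], [0.055, 0, 0, 0.003, 0], [0.055, 0, 0, 0.002, 0], [0.055, 0, 0, 0.001, 0], [0.055, 0, 0, 0, 0], [0.055, 0, 0, 0, 0], [0.055, 0, 0, 0, 0]]}}

```text
clock: 30.05
eef_pos: [0.3918, 0.1911, 0.031]
tcp_rot: [-0.0, -0.0, 1.0, -0.0]
wrist_force: [-1.0, -1.1, 5.6]
grip_width: 0.0617
grasp_force: 20.0
```

>>> {"op": "play_rows", "data": {"plan": [[0.066, 0, 0, 0, 0], [0.07, 0, 0, 0, 0], [0.0919, 0, 0, 0, 0], [0.0919, 0, 0, 0, 0], [0.0919, 0, 0, -0.01, 0], [0.0919, 0, 0, -0.03, 0], [0.0919, 0, 0, -0.045, 0], [0.0919, 0, 0, -0.045, 0], [0.0919, 0, 0, -0.04, 0], [0.0919, 0, 0, -0.015, 0]]}}

```text
clock: 31.05
eef_pos: [0.3933, 0.1919, 0.2205]
tcp_rot: [0.003, -0.0, 1.0, 0.001]
wrist_force: [0.5, -0.2, -0.6]
grip_width: 0.0917
grasp_force: 0.0
```

>>> {"op": "play_rows", "data": {"plan": [[0.0919, -0.013, -0.014, 0, 0], [0.0919, -0.025, -0.028, 0, 0], [0.0919, -0.03, -0.034, 0, 0], [0.0919, -0.03, -0.034, 0, 0], [0.0919, -0.02, -0.022, 0, 0], [0.0919, -0.0107, -0.0114, 0, 0], [0.0919, 0, 0, 0, 0], [0.0919, 0, 0, 0, 0]]}}

```text
clock: 31.85
eef_pos: [0.5197, 0.0483, 0.2159]
tcp_rot: [-0.0, 0.0, 1.0, 0.0]
wrist_force: [-1.0, -0.6, 0.1]
grip_width: 0.092
grasp_force: 0.0
```

>>> {"op": "play_rows", "data": {"plan": [[0.0919, 0, 0, 0.025, 0], [0.0919, 0, 0, 0.04, 0], [0.0919, 0, 0, 0.04, 0], [0.0919, 0, 0, 0.035, 0], [0.0919, 0, 0, 0.02, 0], [0.0919, 0, 0, 0.008, 0], [0.0919, 0, 0, 0, 0], [0.0919, 0, 0, 0, 0]]}}

```text
clock: 32.65
eef_pos: [0.521, 0.0484, 0.0489]
tcp_rot: [0.001, -0.0, 1.0, 0.0]
wrist_force: [-0.2, -0.4, 0.7]
grip_width: 0.0918
grasp_force: 0.0
```

>>> {"op": "play_rows", "data": {"plan": [[0.032, 0, 0, 0, 0], [0.032, 0, 0, 0, 0], [0.032, 0, 0, 0, 0], [0.032, 0, 0, 0, 0], [0.032, 0, 0, 0, 0], [0.032, 0, 0, 0, 0], [0.032, 0, 0, 0, 0], [0.032, 0, 0, 0, 0]], "grip_force": 15}}

```text
clock: 33.45
eef_pos: [0.5206, 0.0478, 0.0479]
tcp_rot: [-0.0, -0.0, 1.0, -0.0]
wrist_force: [-0.0, -0.2, 0.5]
grip_width: 0.041
grasp_force: 15.0
```

>>> {"op": "play_rows", "data": {"plan": [[0.032, 0, 0, -0.015, 0], [0.032, 0, 0, -0.035, 0], [0.032, 0, 0, -0.04, 0], [0.032, 0, 0, -0.035, 0], [0.032, 0, 0, -0.015, 0], [0.032, 0, 0.015, 0, 0], [0.032, 0, 0.03, 0, 0], [0.032, 0, 0.037, 0, 0], [0.032, 0, 0.04, 0, 0], [0.032, 0.0049, 0.04, 0, 0]], "grip_force": 20}}

```text
clock: 34.45
eef_pos: [0.5149, 0.2118, 0.1863]
tcp_rot: [-0.001, 0.0, 1.0, -0.0]
wrist_force: [0.7, 0.8, -0.6]
grip_width: 0.0411
grasp_force: 19.9
```

>>> {"op": "play_rows", "data": {"plan": [[0.032, 0, 0.04, 0, 0], [0.032, 0, 0.035, 0, 0], [0.032, 0, 0.025, 0, 0], [0.032, 0, 0.012, 0, 0], [0.032, 0, 0.004, 0, 0], [0.032, 0, 0, 0.02, 0], [0.032, 0, 0, 0.035, 0], [0.032, 0, 0, 0.04, 0], [0.032, 0, 0, 0.025, 0], [0.032, 0, 0, 0.01, 0]]}}

```text
clock: 35.45
eef_pos: [0.5139, 0.3236, 0.0549]
tcp_rot: [-0.002, 0.0, 1.0, -0.001]
wrist_force: [0.2, -0.5, -0.6]
grip_width: 0.041
grasp_force: 19.9
```

>>> {"op": "play_rows", "data": {"plan": [[0.032, 0, 0, 0, 0], [0.032, 0, 0, 0, 0], [0.032, 0, 0, 0, 0], [0.032, 0, 0, 0.004, 0], [0.032, 0, 0, 0.003, 0], [0.032, 0, 0, 0.002, 0], [0.032, 0, 0, 0.001, 0], [0.032, 0, 0, 0, 0], [0.032, 0, 0, 0, 0], [0.032, 0, 0, 0, 0]]}}

```text
clock: 36.45
eef_pos: [0.5156, 0.3258, 0.0479]
tcp_rot: [-0.0, -0.0, 1.0, -0.0]
wrist_force: [-1.6, -1.4, 1.7]
grip_width: 0.0411
grasp_force: 19.9
```

Release, raise, then swing to the left out of the camera's view.

>>> {"op": "play_rows", "data": {"plan": [[0.044, 0, 0, 0, 0], [0.048, 0, 0, 0, 0], [0.0919, 0, 0, 0, 0], [0.0919, 0, 0, 0, 0], [0.0919, 0, 0, -0.01, 0], [0.0919, 0, 0, -0.03, 0], [0.0919, 0, 0, -0.045, 0], [0.0919, 0, 0, -0.045, 0], [0.0919, 0, 0, -0.04, 0], [0.0919, 0, 0, -0.015, 0]]}}

```text
clock: 37.45
eef_pos: [0.5172, 0.3268, 0.2382]
tcp_rot: [0.003, -0.0, 1.0, 0.002]
wrist_force: [0.3, -0.7, -0.1]
grip_width: 0.0921
grasp_force: 0.0
```

>>> {"op": "play_rows", "data": {"plan": [[0.0919, 0.02, 0.02, 0, 0], [0.0919, 0.03, 0.03, 0, 0], [0.0919, 0.035, 0.03, 0, 0], [0.0919, 0.035, 0.03, 0, 0], [0.0919, 0.035, 0.03, 0, 0], [0.0919, 0.035, 0.03, 0, 0], [0.0919, 0.035, 0.03, 0, 0], [0.0919, 0.03, 0.025, 0, 0], [0.0919, 0.03, 0.02, 0, 0], [0.0919, 0, 0, 0, 0]]}}

```text
clock: 38.45
eef_pos: [0.2271, 0.5725, 0.2324]
tcp_rot: [-0.001, -0.002, 1.0, 0.0]
wrist_force: [0.2, -0.1, -0.2]
grip_width: 0.0921
grasp_force: 0.0
```

```bash
python3 - <<'E'
from h import *
A=snapshot("top")[:,:,::-1];b=snapshot("side")[:,:,::-1]
a=cv2.cvtColor(A,cv2.COLOR_BGR2HSV)
for k,bt,z in(('red',(285,184,32,25),.083),('blue',(215,258,40,30),.073),('white',(215,180,40,40),.094)):
    h=cv2.convexHull(blob(cv2.inRange(a,(10,105,150),(19,255,255)),bt))[:,0]; print(k,circ(plane("top",h,z)))
v=np.hstack([cv2.resize(A[170:310,200:420],None,fx=2,fy=2),cv2.resize(b[180:320,230:400],None,fx=2,fy=2)])
cv2.imwrite("pics/t5.png",v)
E
```

```text
red (array([0.51923805, 0.19704333, 0.01537593]), np.float64(0.0002861079137266402))
blue (array([0.38432973, 0.31552766, 0.01589345]), np.float64(0.00024864905564651527))
white (array([0.51487206, 0.32635929, 0.01408351]), np.float64(0.00022683754188617192))
```

View pics/t5.png

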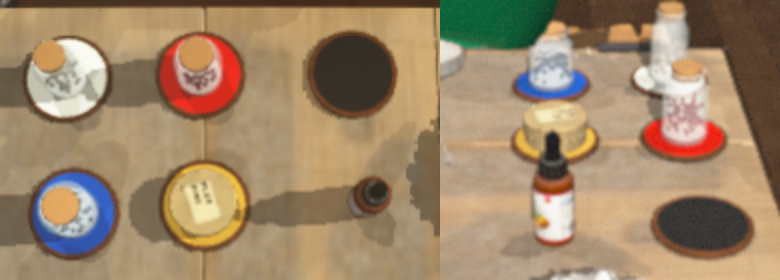

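```bash
python3 - <<'E'
from h import *
A=snapshot("top")[:,:,::-1];a=cv2.cvtColor(A,cv2.COLOR_BGR2HSV)
print(a[269,280:325,1].tolist());print(a[248:298,301,1].tolist())
# bright inlay = very saturated; lid = lower saturation
lid=cv2.inRange(a,(15,30,100),(30,140,255))
z=np.zeros_like(lid);cv2.circle(z,(302,272),21,255,-1)
m=cv2.morphologyEx(lid&z,cv2.MORPH_OPEN,np.ones((3,3)))
c=blob(m,(275,240,55,60));h=cv2.convexHull(c)[:,0];P=plane("top",h,.032)
print(cv2.boundingRect(c),circ(P),circ(P,.031))
cv2.imwrite("pics/t6.png",cv2.resize(np.hstack([A[240:305,270:335],cv2.cvtColor(m,8)[240:305,270:335]]),None,fx=6,fy=6,interpolation=0))
E
```

```text
[138, 158, 179, 182, 157, 118, 112, 112, 113, 111, 111, 112, 109, 98, 84, 72, 74, 83, 84, 87, 81, 71, 84, 87, 88, 82, 76, 83, 97, 110, 113, 112, 112, 113, 115, 113, 113, 112, 154, 184, 182, 182, 183, 168, 151]
[109, 115, 141, 169, 184, 175, 137, 112, 111, 111, 111, 109, 99, 92, 89, 83, 84, 83, 81, 78, 75, 71, 73, 74, 70, 67, 67, 66, 67, 67, 67, 67, 73, 90, 108, 109, 111, 110, 113, 123, 172, 186, 185, 186, 183, 172, 164, 132, 109, 109]
(285, 254, 33, 34) (array([0.39222929, 0.19162828, 0.03085168]), np.float64(0.00020167534883100413)) (array([0.39222674, 0.19164195]), np.float64(0.00013127222645993933))
```

View pics/t6.png

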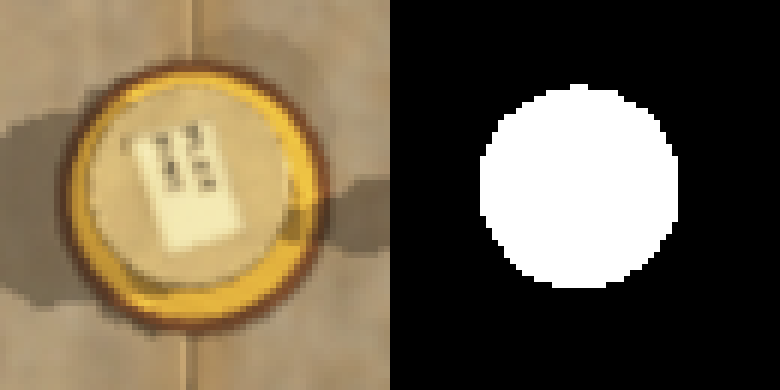

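The last crop shows the tin's lid (crop centre about pixel 301, 270) at (0.3922, 0.1916), within 0.5 mm of the middle of the brass tray. In the picture before it, the three jars stand upright within about 1 mm of their tray centres. The black tray at pixel (376, 207) is empty and the dropper bottle has not moved, so I am handing in.

```bash
python3 -c "
from workcell import *
print(finish_job())"
```

```text
the job is handed in; nothing more can be done
None
```

The job is handed in at about 38.5 s: all three jars and the brass tin stand upright within about 1 mm of the centre of their own trays, the black tray is empty, and the dropper bottle was left where it stood.

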